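# Pack the height-stop sleeve with discs up to the line

## Robot

A 6-joint arm with a two-finger parallel gripper is mounted at the origin on the work surface. World frame = base frame: x ahead of the robot, y to its left, z up, the work surface at z = 0. Lengths are in m, angles in degrees, forces in N, time in s.
With the tool pointing down it reaches from about 0.375 to 0.75 m from the base axis. Payload 9 kg.
Tool frame: the origin (TCP) lies where the fingers leave the gripper's body, on its centre line; the fingertips stand 73 mm ahead of it and the grasp point (between the pads) lies 54 mm ahead of it (robot.tip_reach is the distance from the TCP to the fingertips, in m); z points along the fingers, y is the line along which they close (so a half turn about z gives the same grasp; the last joint's range is limited). The gripper opens to 85 mm and grips with 20 to 120 N. Pads are 22 mm wide; open, the fingers measure 114 mm over their backs; the gripper's body (76 mm by 85 mm) begins 54 mm behind the grasp point. The pads swing forward as they close: fully open they stand 13 mm farther back than shut.
Start: joints at [58.001, 5.964, 5.575, 89.605, 0, 77.527], TCP at [0.201, 0.566, 0.304] pointing down, gripper open.
Joint ranges: [-171.21, 171.21], [-48.23, 106.86], [-62.78, 66.21], [-105.2, 120.99], [-86.42, 89.51], [-180, 180]. Speed limits (degrees/s): [127.2, 127.2, 147.25, 180, 180, 180].

## Interface

Orientations are given as [roll, pitch, yaw] about the fixed x, y, z axes, in that order (R = Rz(yaw) Ry(pitch) Rx(roll)).
In Python, from plant import robot gives the robot as it stands. Calls block until the motion is done:
- robot.move_pose(position, orientation): joint-space move of the TCP to a pose.
- robot.line_to(position, vel=0.15, rotation=None, guard=None): straight line of the TCP; rotation=None keeps the orientation; vel is the mean speed in m/s. With guard (N) it stops when the force on the tool has changed by that much, and returns True; else False.
- robot.goto_joints(angles): joint-space move.
- robot.set_gripper(opening): finger opening in m; the grip force is fixed at half the most; returns when the fingers have stopped.
- robot.pause(seconds).
- robot.ik(position, orientation): joint angles nearest the present ones, or None.
- robot.observe(): the state.
- robot.grab_frame(name): name is "scene" or "side" or "wrist"; returns the picture (400x640x3 uint8, blue, green, red); there is no depth.
- robot.get_calibration(name): a dict with "vertical_fov" (degrees; the focal length in pixels is half the picture's height over the tangent of half this angle, whatever the lens; pixels are square), "cx", "cy" (the principal point, pixels), "k1" (the pictures are not rectified: a ray, as slopes to the right and down, at radius r is drawn at 1 + k1 r^2 times it, then the intrinsics apply), "rvec" (rotation vector, rad) and "tvec" (3), from world to camera coordinates, as OpenCV has them. Camera axes: x right, y down, z forward; pixel columns grow to the right and rows downward; lengths in m; the calibration is good to about 2 mm. A picture is of the moment at which its call begins: read the wrist's pose just before it. get_calibration takes no time and is no camera call; for the wrist camera it gives the pose at the moment of the call.
A pose or a line that the arm cannot do raises robot.IKError and nothing moves.
- robot.job_done(): hands the job in; it is judged then, once.
The state is a dict: "time": time; "q": joint angles; "qvel": joint speeds; "joint_torque": joint torques, N m; "tool_pos": TCP position; "tcp_rot": TCP orientation; "ft_force": force on the tool from outside, world axes, zero at the start; "torque": the same for the moment, N m; "gripper_width": finger opening in m; "gripper_force": force on a finger pad.
Only numpy, scipy, OpenCV 4.12 (cv2) and the standard library are available. Lean on these libraries where they do the work, as an engineer would, in place of code of your own. Each camera call takes 0.05 s, during which the arm holds its last target. There are 200 camera calls.

## Task

Build up the height stop in the slotted metal sleeve: pick out the right discs from the three plain wooden ones (one lies flat on the bench, two stand on edge in the dark wooden trough) and lower them in, lying flat on one another, until the top of the stack is level with the dark line scribed round the sleeve. A disc from the trough can be laid flat on the cork mat and taken again by its rim, so that the fingers pass down the sleeve's two slots. Set the discs in gently, do not let them drop in from the rim, keep the disc that is not needed out of the sleeve, and leave the oil bottle standing.

Things in the scene. Friction and masses are not known exactly. Their poses are not given: they have to be found in the camera images.
- sleeve: Fixed upright metal sleeve. Round foot 100 mm wide, 8 mm thick; on it two curved walls 66 mm tall (top 74 mm above the bench), bore 68 mm, outside 80 mm; their top 8 mm flares out to a 79 mm mouth (86 mm outside). Two open slots between them, 44 mm wide at the bore, full height down to the foot, face its own +x and -x. Origin: centre of the foot's underside; z up along the bore.
- sleeve_floor (a point): Centre of the sleeve's inner floor (top of the foot), 8 mm above the bench.
- line (a point): Point on the sleeve's axis at the height of the scribed dark line, which runs round the walls inside and outside 50 mm above the inner floor.
- disc_medium: Solid turned hardwood disc (pale, plain) 60 mm across and 20 mm thick, about 0.04 kg, lying flat on the bench. Origin at its middle; its own z is the disc's axis.
- disc_thick: Solid turned hardwood disc (pale, plain) 60 mm across and 30 mm thick, about 0.06 kg, standing on edge in the trough. Origin at its middle; its own x is the disc's axis.
- disc_thin: Solid turned hardwood disc (pale, plain) 60 mm across and 12 mm thick, about 0.025 kg, standing on edge in the trough. Origin at its middle; its own x is the disc's axis.
- trough: Fixed dark wooden trough 190 mm long (its own x), 82 mm wide, 48 mm tall at its two long sides (8 mm thick, 66 mm apart inside); floor 10 mm thick, low 20 mm ends. The two discs stand upright in it 90 mm apart, about 45 mm either side of its middle in either order, axes along its length, tops 70 mm above the bench: 22 mm stands clear of the sides. Origin: centre of its underside, on the bench.
- mat: Fixed cork mat 150 x 150 mm, 3 mm thick, clear of things: room to lay a disc down. Origin: centre of its underside, on the bench.
- oil_bottle: Small upright oil bottle, 40 mm across, 115 mm tall, loose. Origin: centre of its underside. To be left standing.
Things that resemble listed ones, but are neither listed nor needed, are in the scene too. What is shaped like the disc_medium but green or red is not meant. Leave any red look-alike of the disc_thick alone.

How it is judged (in metres and radians):
On the way:
1. the 20 mm or the 30 mm disc lies flat on the sleeve's floor (((angle between the z axis of disc_medium and the z axis of sleeve, either way round below 0.08 rad and horizontal distance between disc_medium and sleeve_floor below 0.009 m and z of disc_medium in the frame of sleeve_floor between 0.0075 and 0.0125 m and linear speed of disc_medium below 0.03 m/s) or (angle between the x axis of disc_thick and the z axis of sleeve, either way round below 0.08 rad and horizontal distance between disc_thick and sleeve_floor below 0.009 m and z of disc_thick in the frame of sleeve_floor between 0.0125 and 0.0175 m and linear speed of disc_thick below 0.03 m/s))), for 0.2 s.
At the end, for the whole second after the job is handed in: The 20 and 30 mm discs lie flat (0.08 rad) and still in the sleeve, one on the other in either order, each within 2.5 mm of its height, so the top is level with the line, and within 9 mm of the axis. The 12 mm disc is over 70 mm from the axis, level ((((angle between the z axis of disc_medium and the z axis of sleeve, either way round below 0.08 rad and horizontal distance between disc_medium and sleeve_floor below 0.009 m and z of disc_medium in the frame of sleeve_floor between 0.0075 and 0.0125 m and linear speed of disc_medium below 0.03 m/s) and (angle between the x axis of disc_thick and the z axis of sleeve, either way round below 0.08 rad and horizontal distance between disc_thick and sleeve_floor below 0.009 m and z of disc_thick in the frame of sleeve_floor between 0.0325 and 0.0375 m and linear speed of disc_thick below 0.03 m/s)) or ((angle between the x axis of disc_thick and the z axis of sleeve, either way round below 0.08 rad and horizontal distance between disc_thick and sleeve_floor below 0.009 m and z of disc_thick in the frame of sleeve_floor between 0.0125 and 0.0175 m and linear speed of disc_thick below 0.03 m/s) and (angle between the z axis of disc_medium and the z axis of sleeve, either way round below 0.08 rad and horizontal distance between disc_medium and sleeve_floor below 0.009 m and z of disc_medium in the frame of sleeve_floor between 0.0375 and 0.0425 m and linear speed of disc_medium below 0.03 m/s))) and horizontal distance between disc_thin and sleeve above 0.07 m); the robot touches nothing.
It fails at once if a disc is dropped into the sleeve (inside it moves faster than 0.65 m/s, a free fall of over 20 mm) ((horizontal distance between disc_medium and sleeve_floor below 0.012 m and z of disc_medium in the frame of sleeve_floor below 0.065 m and linear speed of disc_medium above 0.65 m/s) or (horizontal distance between disc_thick and sleeve_floor below 0.012 m and z of disc_thick in the frame of sleeve_floor below 0.065 m and linear speed of disc_thick above 0.65 m/s)).
It fails at once if the oil bottle is knocked over (angle between oil_bottle's own z axis and vertical above 0.6 rad).
It also fails if it takes over 64 s, if anything falls off the work surface, if the arm or the gripper's body presses on something with over 40 N, if the wrist force passes 120 N, or if a joint passes its speed limit or range.

## Working session

There is one attempt and no reset: what is moved stays moved. The work goes in short steps, each a Python script; the robot and the scene stay as the last script left them, time stands still between calls to the robot, and variables do not carry over. Pictures are saved under pics/ and viewed, at most 11 in all, crops included, and the job is handed in when it is done.

```bash
mkdir -p pics && ls
cat > h.py <<'E'
import numpy as np, cv2, json
from plant import robot
def calib(c):
    f=200/np.tan(np.radians(c["vertical_fov"]/2)); R=cv2.Rodrigues(np.array(c["rvec"],float))[0]
    return f,R,np.array(c["tvec"],float).ravel()
def ray(c,u,v):
    f,R,t=calib(c); K=np.array([[f,0,c["cx"]],[0,f,c["cy"]],[0,0,1]])
    x,y=(u-c["cx"])/f,(v-c["cy"])/f; a,b=x,y
    for _ in range(30):
        s=1+c["k1"]*(a*a+b*b); a,b=x/s,y/s
    return -R.T@t, R.T@np.array([a,b,1])
def at(c,u,v,z):
    o,d=ray(c,u,v); return o+d*(z-o[2])/d[2]
def proj(c,P):
    f,R,t=calib(c); p=R@np.array(P,float)+t; a,b=p[0]/p[2],p[1]/p[2]; s=1+c["k1"]*(a*a+b*b)
    return np.array([c["cx"]+f*s*a,c["cy"]+f*s*b])
E
python3 - <<'E'
from h import *
for n in("scene","side","wrist"):
    c=robot.get_calibration(n); im=robot.grab_frame(n); cv2.imwrite(f"pics/{n}0.png",im)
    json.dump({k:np.array(v).tolist() for k,v in c.items()},open(n+"0.json","w"))
    print(n,{k:np.round(v,3).tolist() for k,v in c.items()},np.round(ray(c,320,200),2).tolist())
s=robot.observe();print(s["time"],s["tcp_rot"])
E
```

```text
pics
scene {'vertical_fov': 44.143, 'cx': 315.839, 'cy': 207.606, 'k1': 0.029, 'rvec': [1.79, 1.525, -0.71], 'tvec': [-0.095, -0.27, 1.912]} [[1.65, -0.2, 0.99], [-0.77, 0.15, -0.61]]
side {'vertical_fov': 54.602, 'cx': 332.699, 'cy': 192.594, 'k1': -0.006, 'rvec': [2.229, -0.396, 0.162], 'tvec': [-0.481, 0.178, 1.06]} [[0.23, -0.83, 0.8], [0.21, 0.73, -0.65]]
wrist {'vertical_fov': 67.127, 'cx': 318.792, 'cy': 200.374, 'k1': -0.02, 'rvec': [-2.356, -1.665, -0.249], 'tvec': [-0.598, -0.038, 0.38]} [[0.13, 0.59, 0.37], [0.28, -0.1, -0.96]]
0.15 [-1.79943360e+02 -1.19991651e-02  1.60470699e+02]
```

View pics/scene0.png

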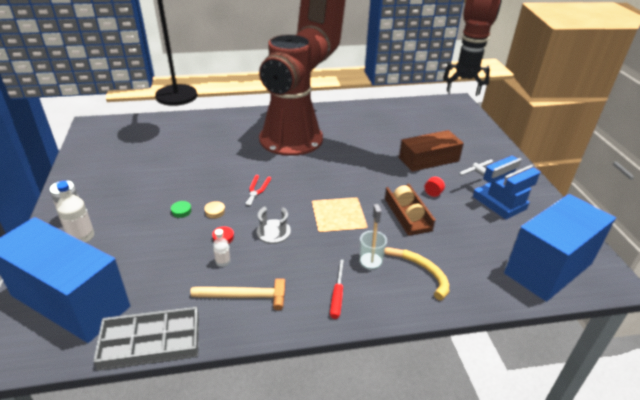

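View pics/side0.png

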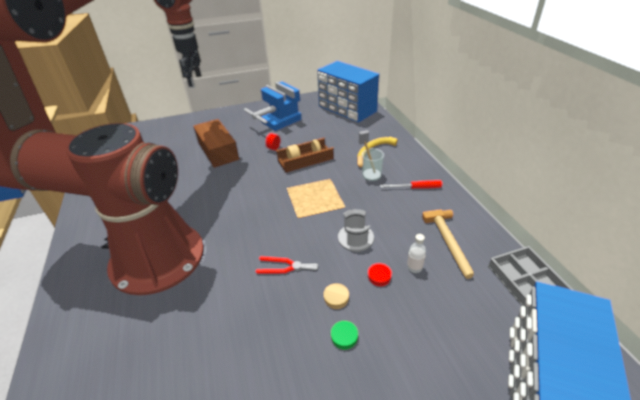

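The scene view shows the pale disc at (214,209), with green (180,209) and red (223,235) look-alikes. The sleeve is at (273,228), the mat at (340,214), and the trough at (409,208) holds two discs, with a red ball-like thing at (434,186). The side view shows the pale disc at (336,295), the sleeve at (355,232) and the trough at (306,153). Only the pale ones fit "plain wooden". I'll enlarge these to confirm and measure.

Run:
```python
import cv2,numpy as np
S=cv2.imread("pics/scene0.png");D=cv2.imread("pics/side0.png")
def cr(im,x,y):
    c=cv2.resize(im[y:y+60,x:x+80],(400,300),interpolation=cv2.INTER_CUBIC)
    for k in range(0,80,20): cv2.putText(c,str(x+k),(k*5,10),0,.35,(0,255,255),1); cv2.line(c,(k*5,12),(k*5,18),(0,255,255),1)
    for k in range(0,60,20): cv2.putText(c,str(y+k),(4,k*5+10),0,.35,(255,255,0),1); cv2.line(c,(0,k*5),(6,k*5),(255,255,0),1)
    return c
cv2.imwrite("pics/m1.png",np.vstack([np.hstack([cr(S,235,195),cr(D,316,195)]),np.hstack([cr(S,370,178),cr(D,266,125)])]))
```

```text
(no output)
```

View pics/m1.png

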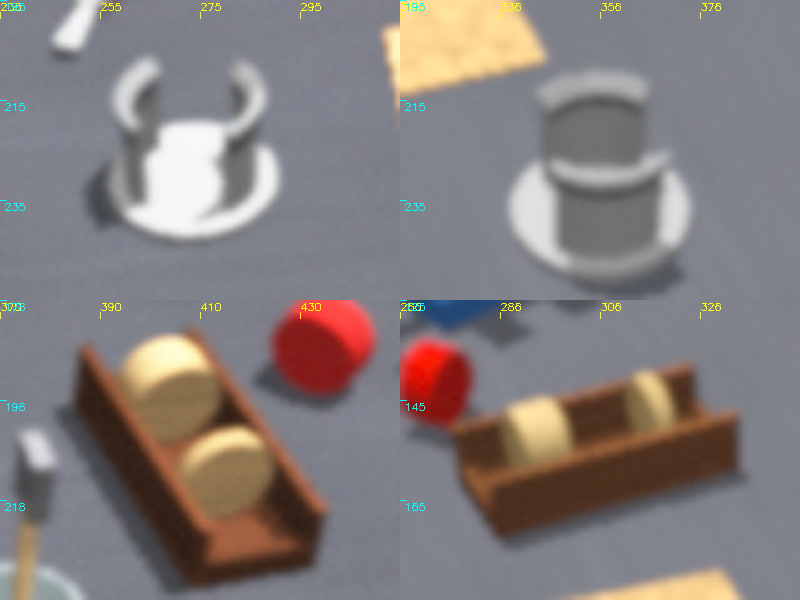

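Top row: the sleeve. Its slots face the scene camera's near and far sides; the foot centre is about (274,231) in scene and (356,237) in side. Bottom row: the trough holds two pale discs. The one at its far end, scene (404,195) / side (293,149), is clearly the thicker, and the thin one is at scene (415,210) / side (316,145). The red cylinder at (434,188) is the look-alike to leave. I'll compute the rough poses.

Run:
```python
from h import *
S=json.load(open("scene0.json"));D=json.load(open("side0.json"))
for n,p,q,z in [("sleeve",(274,231),(356,237),.008),("med",(214.5,208.5),(336.5,294.5),.02),("mat",(340,214),(315.5,197),.003),("bottle",(222,262),(416,268),.0),
 ("tA",(387,187.6),(324.6,138.4),.048),("tB",(408.6,184.6),(277,151.4),.048),("tC",(435,220.4),(284.4,163),.048),("tD",(412,224),(333.4,148),.048)]:
    print(n,at(S,*p,z).round(3),at(D,*q,z).round(3))
# slot wall directions: tops (z=.074) ends in scene/side
print("rims",[at(S,235+x/5,195+y/5,.074)[:2].round(3).tolist() for x,y in[(157,62),(128,128),(237,67),(250,130)]],[at(D,316+(x-400)/5,195+y/5,.074)[:2].round(3).tolist() for x,y in[(538,95),(647,85),(550,165),(670,155)]])
```

```text
sleeve [ 0.54  -0.122  0.008] [ 0.536 -0.126  0.008]
med [ 0.422 -0.295  0.02 ] [ 0.415 -0.298  0.02 ]
mat [0.485 0.091 0.003] [0.484 0.088 0.003]
bottle [ 0.64  -0.279  0.   ] [ 0.644 -0.279  0.   ]
tA [0.429 0.255 0.048] [0.604 0.345 0.048]
tB [0.423 0.33  0.048] [0.419 0.324 0.048]
tC [0.608 0.351 0.048] [0.426 0.245 0.048]
tD [0.614 0.278 0.048] [0.612 0.272 0.048]
rims [[0.507, -0.139], [0.565, -0.161], [0.519, -0.093], [0.577, -0.092]] [[0.512, -0.091], [0.572, -0.105], [0.498, -0.145], [0.561, -0.161]]
```

```bash
cat >> h.py <<'E'
def look(name):
    c=robot.get_calibration("wrist"); im=robot.grab_frame("wrist")
    json.dump({k:np.array(v).tolist() for k,v in c.items()},open(name+".json","w")); cv2.imwrite(f"pics/{name}.png",im); return c,im
E
python3 - <<'E'
from h import *
print(robot.tip_reach)
for y in(78,-102):print(y,robot.ik([.48,-.2,.28],[180,0,y]))
from scipy.spatial.transform import Rotation as Ro
# feasibility of tilted lay-down on mat
for yaw in(90,-90,100,-80,80):
  for t in(50,-50):
    R=Ro.from_euler('xyz',[180,0,yaw],degrees=True)*Ro.from_euler('x',t,degrees=True)
    z=R.apply([0,0,1]); p=np.array([.485,.09,.034])-z*.076
    q=robot.ik(p,R.as_euler('xyz',degrees=True)); print(yaw,t,z.round(2),p.round(3),None if q is None else np.round(q))
robot.move_pose([.48,-.2,.28],[180,0,78]); robot.pause(.2); look("w1"); print(robot.observe()["time"],robot.observe()["tool_pos"])
E
```

```text
0.0726
78 [-37.0518627   -8.26131532 -10.9633312   87.29798413   0.
  64.9481373 ]
-102 [ -37.0518627    -8.26131532  -10.9633312    87.29798413    0.
 -115.0518627 ]
90 50 [-0.77  0.   -0.64] [0.543 0.09  0.083] [ -3.  59.  38. 119.  -2.  88.]
90 -50 [ 0.77 -0.   -0.64] [0.427 0.09  0.083] None
-90 50 [ 0.77  0.   -0.64] [0.427 0.09  0.083] None
-90 -50 [-0.77 -0.   -0.64] [0.543 0.09  0.083] [ -3.  59.  38. 119.  -2. -92.]
100 50 [-0.75 -0.13 -0.64] [0.542 0.1   0.083] [  0.  59.  39. 119.  -8.  84.]
100 -50 [ 0.75  0.13 -0.64] [0.428 0.08  0.083] None
-80 50 [ 0.75  0.13 -0.64] [0.428 0.08  0.083] None
-80 -50 [-0.75 -0.13 -0.64] [0.542 0.1   0.083] [  0.  59.  39. 119.  -8. -96.]
80 50 [-0.75  0.13 -0.64] [0.542 0.08  0.083] [ -6.  57.  36. 119.   3.  92.]
80 -50 [ 0.75 -0.13 -0.64] [0.428 0.1   0.083] None
3.2667 [ 0.48013808 -0.19973595  0.28003505]
```

View pics/w1.png

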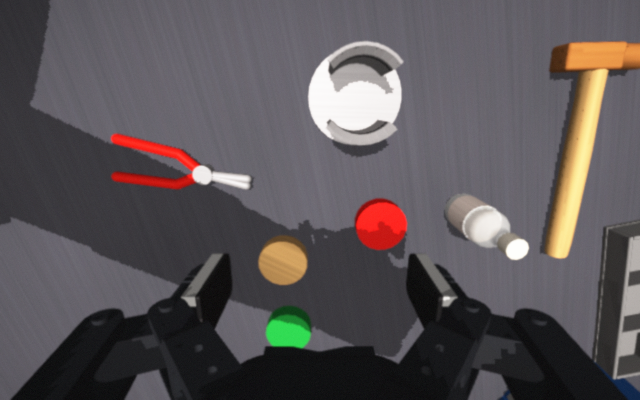

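The wrist view shows the pale disc at (283,261), the red one (381,224), the green one (289,328), the sleeve (356,95) and the bottle (485,225). I'll enlarge the sleeve and the disc.

Run:
```python
import cv2,numpy as np
S=cv2.imread("pics/w1.png")
def cr(im,x,y,w=120,h=120):
    k=400/w
    c=cv2.resize(im[y:y+h,x:x+w],None,fx=k,fy=k,interpolation=cv2.INTER_CUBIC)
    for j in range(0,w,20): cv2.putText(c,str(x+j),(int(j*k),10),0,.35,(0,255,255),1); cv2.line(c,(int(j*k),12),(int(j*k),18),(0,255,255),1)
    for j in range(0,h,20): cv2.putText(c,str(y+j),(4,int(j*k)+10),0,.35,(0,0,255),1); cv2.line(c,(0,int(j*k)),(6,int(j*k)),(0,0,255),1)
    return c
cv2.imwrite("pics/m2.png",np.hstack([cr(S,296,36),cr(S,223,203)]))
```

```text
(no output)
```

View pics/m2.png

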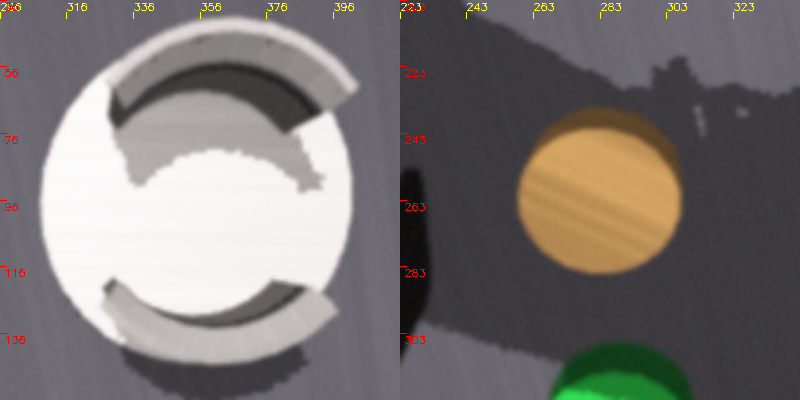

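Run:
```python
from h import *
from scipy.optimize import least_squares as ls
c=json.load(open("w1.json")); P=lambda x,y,z:at(c,296+x/3.3333-.35,36+y/3.3333-.35,z)[:2]
pts=np.array([P(x,y,.008) for x,y in[(40,200),(48,160),(75,115),(50,250),(80,305),(353,190),(350,230),(340,265),(333,115)]])
r=ls(lambda v:np.hypot(*(pts-v[:2]).T)-.05,[.54,-.12]);print("foot",r.x,r.fun.round(4))
k=[P(*p,.074) for p in[(108,83),(357,85),(338,312),(103,290)]];k=np.array(k);print(k.round(4),k.mean(0))
for a,b in((3,0),(2,1)):d=k[b]-k[a];print(np.degrees(np.arctan2(*d[::-1])),np.hypot(*d))
for a,b in((0,1),(3,2)):d=k[b]-k[a];print(np.degrees(np.arctan2(*d[::-1])),np.hypot(*d))
im=cv2.imread("pics/w1.png");h=cv2.cvtColor(im,cv2.COLOR_BGR2HSV)
m=((h[...,0]>8)&(h[...,0]<25)&(h[...,1]>70)&(h[...,2]>130)).astype(np.uint8);m[:200]=0;m[320:]=0;m[:,:230]=0;m[:,340:]=0
cn=max(cv2.findContours(m,0,2)[0],key=cv2.contourArea)[:,0];pts=np.array([at(c,*p,.02)[:2] for p in cn])
r=ls(lambda v:np.hypot(*(pts-v[:2]).T)-v[2],[.42,-.3,.03],loss='soft_l1',f_scale=.001);print("med",r.x, at(c,282.5,262.8,.02))
```

```text
foot [ 0.535151 -0.125494] [ 0.0013  0.0006 -0.0014 -0.0001 -0.001  -0.0002 -0.0001  0.0002 -0.    ]
[[ 0.5101 -0.0915]
 [ 0.5716 -0.1048]
 [ 0.5593 -0.1595]
 [ 0.4987 -0.141 ]] [ 0.53491826 -0.12420602]
77.05167472944024 0.05074518143880401
77.33879019424398 0.05609663845685279
-12.205027757099124 0.06287530589250215
-17.055877007775923 0.06331375114080058
med [ 0.41342157 -0.29589941  0.02934492] [ 0.41367496 -0.29553185  0.02      ]
```

```bash
python3 - <<'E'
from h import *
o=lambda:robot.observe()
p=[.4135,-.2957];s=[.535,-.125];Y=[180,0,77]
robot.set_gripper(.085)
robot.move_pose([*p,.13],Y)
print(robot.line_to([*p,.0725],guard=10,vel=.1), o()["tool_pos"]); robot.set_gripper(.05); robot.pause(.1)
a=o();print(a["gripper_width"],a["gripper_force"],a["tool_pos"],a["time"])
robot.line_to([*p,.19]); robot.line_to([*s,.19],vel=.2); robot.pause(.2)
a=o();print(a["gripper_width"],a["tool_pos"],a["ft_force"],a["time"])
look("w2"); cv2.imwrite("pics/side1.png",robot.grab_frame("side")[150:300,260:460])
cv2.imwrite("pics/m3.png",np.hstack([cv2.imread("pics/w2.png"),cv2.resize(cv2.imread("pics/side1.png"),(533,400))])[:, :1173][:, ::1])
E
python3 -c "
import cv2;i=cv2.imread('pics/m3.png');cv2.imwrite('pics/m3.png',cv2.resize(i,(800,int(800*400/i.shape[1]))))"
```

```text
False [ 0.41387395 -0.29586598  0.07311946]
0.05724751039120312 64.29869055747986 [ 0.41406836 -0.29634433  0.07379284] 5.4667
0.05782022257334008 [ 0.5346904  -0.12571914  0.19004586] [-0.01052014 -0.69362958 -0.02974985] 7.8
```

View pics/m3.png

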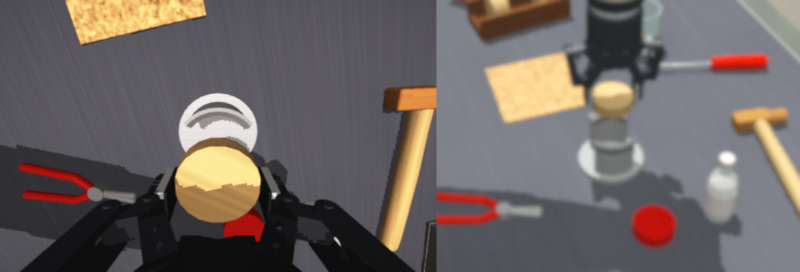

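The disc is held in the gripper at about (320,268) in the wrist frame, roughly over the sleeve. I'll check its offset from the sleeve axis numerically before lowering.

```bash
cat >> h.py <<'E'
from scipy.optimize import least_squares as ls
def disc(c,im,z,box,r=.03,vmin=110,smin=70):
    h=cv2.cvtColor(im,cv2.COLOR_BGR2HSV);m=((h[...,0]>8)&(h[...,0]<27)&(h[...,1]>smin)&(h[...,2]>vmin)).astype(np.uint8)
    k=np.zeros_like(m);x0,y0,x1,y1=box;k[y0:y1,x0:x1]=1
    cn=max(cv2.findContours(m*k,0,1)[0],key=cv2.contourArea)[:,0]
    P=np.array([at(c,*p,z)[:2] for p in cn]);s=ls(lambda v:np.hypot(*(P-v).T)-r,P.mean(0),loss='soft_l1',f_scale=.0007)
    return s.x,np.median(abs(s.fun)),cn.min(0),cn.max(0)
E
python3 - <<'E'
from h import *
c=json.load(open("w2.json"));im=cv2.imread("pics/w2.png")
zt=.19-.0735+.02
for v in(110,140):print(disc(c,im,zt,(230,190,410,360),vmin=v))
h=cv2.cvtColor(im,cv2.COLOR_BGR2HSV);m=((h[...,1]<25)&(h[...,2]>190)).astype(np.uint8);m[:,:240]=0;m[:,400:]=0;m[:110]=0;m[205:]=0
cn=np.vstack(cv2.findContours(m,0,1)[0])[:,0];hull=cv2.convexHull(cn)[:,0];hull=hull[hull[:,1]<190]
P=np.array([at(c,*p,.008)[:2] for p in hull]);s=ls(lambda v:np.hypot(*(P-v).T)-.05,[.535,-.125],loss='soft_l1',f_scale=.0007);print(s.x,np.median(abs(s.fun)))
E
```

```text
(array([ 0.53389867, -0.12362773]), np.float64(0.0008441087377785254), array([256, 203], dtype=int32), array([382, 326], dtype=int32))
(array([ 0.53391157, -0.12480865]), np.float64(0.00083338215492312), array([257, 214], dtype=int32), array([382, 326], dtype=int32))
[ 0.53442379 -0.12493205] 0.0001492582330942481
```

Run:
```python
from h import *
o=lambda:robot.observe()
s=[.5353,-.1253]
robot.line_to([*s,.125],vel=.12)
print(robot.line_to([*s,.0805],vel=.05,guard=6)); robot.pause(.1)
a=o();print(a["tool_pos"],a["ft_force"],a["time"])
robot.set_gripper(.072);robot.pause(.15)
a=o();print(a["tool_pos"],a["ft_force"],a["gripper_width"])
if a["tool_pos"][2]<.086:
    robot.line_to([*s,.16],vel=.12); robot.line_to([.52,-.05,.26],vel=.25)
    c=robot.get_calibration("scene");im=robot.grab_frame("scene");cv2.imwrite("pics/sc1.png",im)
    cv2.imwrite("pics/m4.png",cv2.resize(im[190:260,225:325],(700,490),interpolation=2)); print(o()["time"])
```

```text
True
[ 0.53475341 -0.12502378  0.08183247] [-0.8402861   0.47266309  4.83948145] 9.5
[ 0.5342092  -0.12475713  0.08109888] [-0.12231423  0.28977117  0.25851055] 0.07177925016531563
11.4583
```

View pics/m4.png

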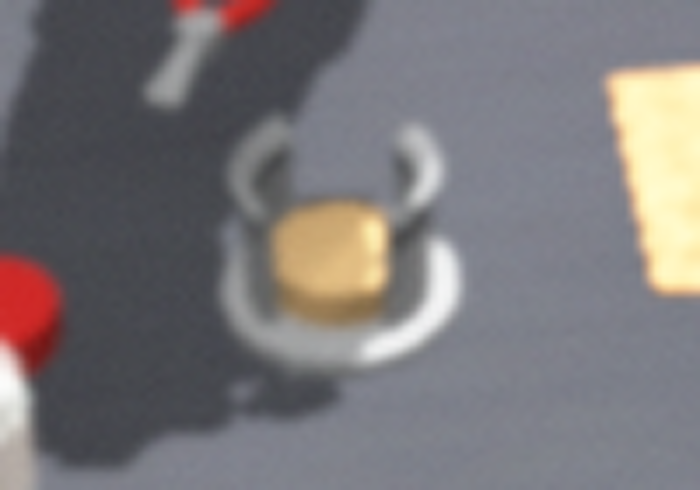

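Medium lies flat inside the sleeve: TCP contact height was 8 mm above its pick height, as expected. Next, a look over the trough.

Run:
```python
from h import *
robot.move_pose([.49,.23,.26],[180,0,97]); robot.pause(.15); c,im=look("w3"); print(robot.observe()["time"],robot.observe()["q"])
print(proj(c,[.472,.295,.07]))
from scipy.spatial.transform import Rotation as Ro
for x in(.46,.485,.51):
  for t in(40,45,50):
    R=Ro.from_euler('xyz',[180,0,97],degrees=True)*Ro.from_euler('x',t,degrees=True)
    z=R.apply([0,0,1]); p=np.array([x,.09,.034])-z*.076
    q=robot.ik(p,R.as_euler('xyz',degrees=True)); print(x,t,z.round(2),p.round(3),None if q is None else np.round(q))
```

```text
12.75 [ 1.11641082e+01 -4.56295859e+00 -9.59814298e+00  8.49662739e+01
 -7.78042533e-03  9.42861953e+01]
[307.61515272 115.60270463]
0.46 40 [-0.64 -0.08 -0.77] [0.508 0.096 0.092] [ -1.  40.  17. 106.  -5.  84.]
0.46 45 [-0.7  -0.09 -0.71] [0.513 0.097 0.088] [ -1.  47.  24. 111.  -6.  84.]
0.46 50 [-0.76 -0.09 -0.64] [0.518 0.097 0.083] [ -1.  54.  31. 117.  -6.  85.]
0.485 40 [-0.64 -0.08 -0.77] [0.533 0.096 0.092] [ -1.  45.  23. 108.  -5.  84.]
0.485 45 [-0.7  -0.09 -0.71] [0.538 0.097 0.088] [ -1.  52.  31. 114.  -6.  84.]
0.485 50 [-0.76 -0.09 -0.64] [0.543 0.097 0.083] [ -1.  59.  39. 120.  -6.  85.]
0.51 40 [-0.64 -0.08 -0.77] [0.558 0.096 0.092] [ -1.  50.  30. 110.  -5.  84.]
0.51 45 [-0.7  -0.09 -0.71] [0.563 0.097 0.088] [ -1.  57.  39. 116.  -6.  84.]
0.51 50 [-0.76 -0.09 -0.64] [0.568 0.097 0.083] None
```

View pics/w3.png

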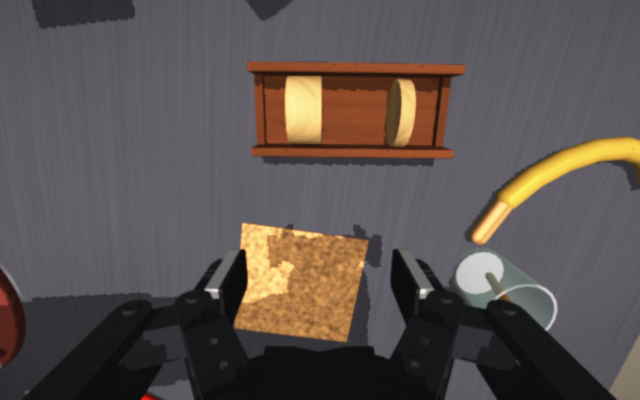

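The thick disc spans (285–322, 75–144), the thin disc is at (402,112), the trough's long sides run about parallel to the image rows, and the mat is at (302,283).

Run:
```python
from h import *
c=json.load(open("w3.json"))
a=[at(c,u,109.5,.07)[:2] for u in(285,321)];print(a,np.hypot(*(a[1]-a[0])))
b=[at(c,303.5,v,.04)[:2] for v in(75,144)];print(b,np.hypot(*(b[1]-b[0])),(b[0]+b[1])/2)
k=[at(c,u,v,.048)[:2] for u,v in((249,63),(465,66),(453,158),(254,156))]
print(np.mean(k,0),[np.degrees(np.arctan2(*(q-p)[::-1])) for p,q in((k[0],k[1]),(k[3],k[2]))])
print("mat",[at(c,u,v,.003)[:2].round(3) for u,v in((243,223),(369,239),(348,341))])
```

```text
[array([0.45293684, 0.29761355]), array([0.48243158, 0.30115707])] 0.029706830561705304
[array([0.4635546, 0.3284976]), array([0.47000567, 0.26773376])] 0.06110532771748632 [0.46678013 0.29811568]
[0.5137321  0.30225088] [np.float64(6.276133572625088), np.float64(6.3431112603327175)]
mat [array([0.408, 0.165]), array([0.557, 0.162]), array([0.555, 0.012])]
```

Run:
```python
from h import *
from scipy.spatial.transform import Rotation as Ro
o=lambda:robot.observe()
p=[.4675,.298];Y=[180,0,96.3]
robot.set_gripper(.055)
robot.move_pose([*p,.17],Y)
print(robot.line_to([*p,.112],guard=10,vel=.1)); robot.set_gripper(.02); robot.pause(.1)
a=o();print(a["gripper_width"],a["gripper_force"],a["tool_pos"],a["time"])
robot.line_to([*p,.2]); a=o();print(a["gripper_width"],a["ft_force"])
R=Ro.from_euler('xyz',[180,0,96.3],degrees=True)*Ro.from_euler('x',45,degrees=True);E=R.as_euler('xyz',degrees=True);z=R.apply([0,0,1])
pc=np.array([.463,.09,.036]); T=pc-z*.072; print(T,E,robot.ik(T,E))
robot.line_to([.5,.15,.2],vel=.25)
robot.move_pose(T+[0,0,.06],E); a=o();print(a["gripper_width"],a["time"])
if a["gripper_width"]>.02:
    print(robot.line_to(T-[0,0,.004],vel=.06,guard=4)); robot.pause(.1); a=o(); print(a["tool_pos"],a["ft_force"],a["time"])
    im=robot.grab_frame("side"); cv2.imwrite("pics/m5.png",cv2.resize(im[130:230,250:400],(750,500),interpolation=2))
```

```text
False
0.029027918245636754 59.19853985309601 [0.46798443 0.29817698 0.11297336] 14.7667
0.029258973293001655 [ 0.06753462 -0.31959074 -0.61647952]
[0.51360423 0.09558676 0.08691169] [-135.     0.    96.3] [ -1.36901919  47.15900046  23.75163745 111.33524664  -5.41469391
  84.56096333]
0.02848833883682283 17.4167
True
[0.51299571 0.09553934 0.08540577] [1.3974666  0.05869453 4.78255683] 18.4667
```

View pics/m5.png

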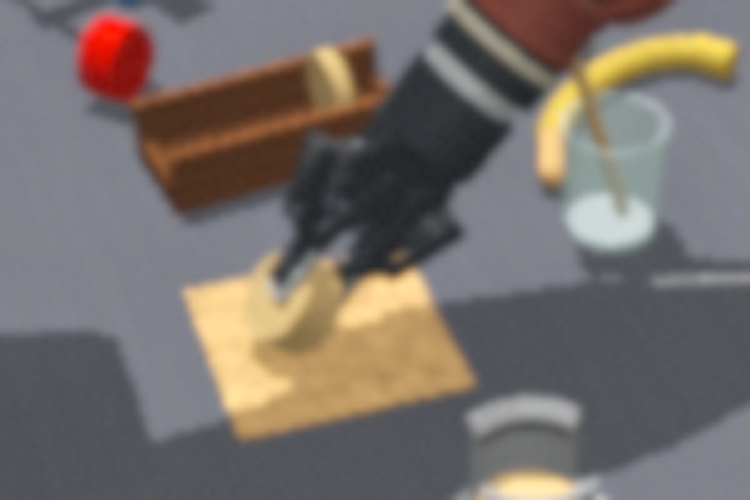

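The disc is held tilted with its lower edge on the mat. I'll release it, retract along the fingers and look from above.

Run:
```python
from h import *
o=lambda:robot.observe()
robot.set_gripper(.046); robot.pause(.2)
T=np.array(o()["tool_pos"]);E=o()["tcp_rot"]
from scipy.spatial.transform import Rotation as Ro
z=Ro.from_euler('xyz',E,degrees=True).apply([0,0,1])
robot.line_to(T-z*.05,vel=.08); robot.line_to(T-z*.05+[0,0,.1],vel=.2)
robot.set_gripper(.085)
robot.move_pose([.485,.03,.25],[180,0,77]); robot.pause(.15); c,im=look("w4"); print(o()["time"], proj(c,[.482,.09,.033]))
```

```text
Traceback (most recent call last):
plant.IKError: the arm cannot follow that straight line within its joint ranges
```

Run:
```python
from h import *
a=robot.observe();print(a["tool_pos"],a["q"],a["time"],a["gripper_width"])
T=np.array(a["tool_pos"]);E=a["tcp_rot"]
for d in([0,0,.1],[0,0,.05],[.0,0,.07],[-.03,0,.06]):
    q=robot.ik(T+d,E);print(d,None if q is None else np.round(q))
```

```text
[0.54771013 0.09947517 0.11953136] [ -0.98814587  52.46815348  35.05292124 117.53831002  -5.1464177
  84.83312829] 19.8 0.046109796962729224
[0, 0, 0.1] None
[0, 0, 0.05] None
[0.0, 0, 0.07] None
[-0.03, 0, 0.06] [ -1.  44.  29. 120.  -5.  85.]
```

Run:
```python
from h import *
o=lambda:robot.observe()
robot.move_pose([.485,.03,.25],[180,0,77]); robot.set_gripper(.085); robot.pause(.1); c,im=look("w4"); print(o()["time"], proj(c,[.482,.09,.033]))
```

```text
21.8917 [301.95957313 125.91704364]
```

View pics/w4.png

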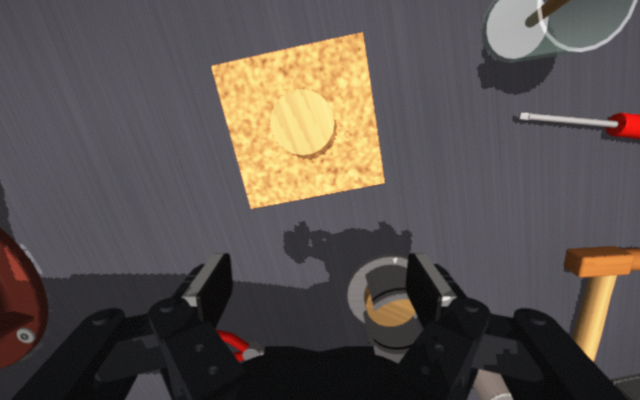

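The disc lies flat on the mat with its top centre at about (303,122.5). I'll take it by the rim and bring it over the sleeve.

Run:
```python
from h import *
o=lambda:robot.observe()
c=json.load(open("w4.json")); p=at(c,303,122.5,.033)[:2]; print(p)
s=[.5353,-.1253];Y=[180,0,77]
robot.move_pose([*p,.14],Y)
print(robot.line_to([*p,.0755],guard=10,vel=.1)); robot.set_gripper(.05); robot.pause(.1)
a=o();print(a["gripper_width"],a["gripper_force"],a["tool_pos"],a["time"])
robot.line_to([*p,.2]); robot.line_to([*s,.2],vel=.2); robot.pause(.2)
a=o();print(a["gripper_width"],a["tool_pos"],a["time"])
c,im=look("w5"); zt=.2-.0765+.033
for v in(110,140):print(disc(c,im,zt,(225,190,410,360),vmin=v))
```

```text
[0.48367251 0.09276602]
False
0.05854203264423194 64.36535596847534 [0.48449851 0.09272749 0.07668934] 23.725
0.05840213331703799 [ 0.53529491 -0.12454109  0.20010132] 26.175
(array([ 0.53470913, -0.12134824]), np.float64(0.0014150111201360546), array([251, 190], dtype=int32), array([387, 341], dtype=int32))
(array([ 0.53459342, -0.12344016]), np.float64(0.0007325948467832195), array([252, 222], dtype=int32), array([386, 341], dtype=int32))
```

Run:
```python
from h import *
o=lambda:robot.observe()
s=[.535,-.1262]
robot.line_to([*s,.145],vel=.12)
print(robot.line_to([*s,.099],vel=.05,guard=6)); robot.pause(.1)
a=o();print(a["tool_pos"],a["ft_force"],a["time"])
if abs(a["tool_pos"][2]-.1017)<.0025:
    robot.set_gripper(.072);robot.pause(.15)
    robot.line_to([*s,.18],vel=.12); robot.line_to([.5,-.02,.26],vel=.25); robot.pause(.3)
    c,w=look("w6"); im=robot.grab_frame("scene");sd=robot.grab_frame("side")
    f=lambda i,x,y,:cv2.resize(i[y:y+60,x:x+80],(400,300),interpolation=2)
    cv2.imwrite("pics/m6.png",np.vstack([np.hstack([f(im,235,195),f(sd,316,195)]),cv2.resize(w[200:,:],(800,250))]))
    print(o()["time"])
```

```text
True
[ 0.53455436 -0.12596565  0.10172694] [-0.23060059  0.85290717  5.72732645] 27.7333
30.1333
```

View pics/m6.png

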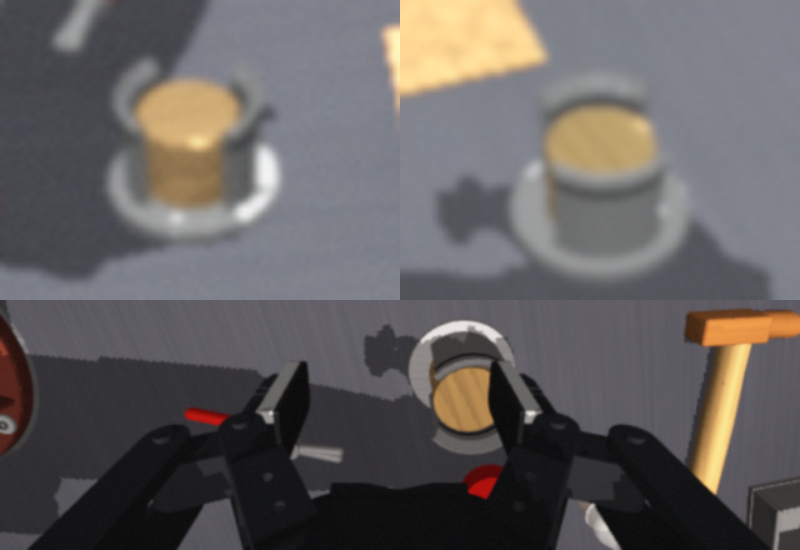

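All three views show the two discs stacked flat and centred in the sleeve, and the arm is clear.

```bash
python3 -c "
from plant import robot
print(robot.job_done())"
```

```text
the job is handed in; nothing more can be done
None
```

The job is handed in: the 20 mm disc and then the 30 mm disc were lowered gently into the sleeve and lie flat and centred, with contact heights putting the top at the line. The 12 mm disc was never touched and the bottle was not approached; the last pictures were at about 30 s of the 64 s allowed, and no verdict came back.

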